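# Seat a machined bracket in the corner of a locating fixture and hold it

## Robot

A 6-joint arm with a two-finger parallel gripper is mounted at the origin on the work surface. World frame = base frame: x ahead of the robot, y to its left, z up, the work surface at z = 0. Lengths are in m, angles in rad, forces in N, time in s.
With the tool pointing down it reaches from about 0.325 to 0.875 m from the base axis. Payload 4.4 kg.
Tool frame: the origin (TCP) lies at the centre of the arm's flange, where the gripper is bolted on; the fingertips stand 173 mm ahead of it and the grasp point (between the pads) lies 155 mm ahead of it (r.finger_overhang is the distance from the TCP to the fingertips, in m); z points along the fingers, y is the line along which they close (so a half turn about z gives the same grasp; the last joint's range is limited). The gripper opens to 85 mm and grips with 20 to 120 N. Pads are 22 mm wide; open, the fingers measure 114 mm over their backs; the gripper's body (76 mm by 85 mm) begins 54 mm behind the grasp point. The pads swing forward as they close: fully open they stand 13 mm farther back than shut.
Start: joints at [-1.466, 0.207, 1.542, -0, 1.393, -0.15], TCP at [0.145, -0.556, 0.405] pointing down, gripper open.
Joint ranges: [-2.73, 2.73], [-0.86, 2.22], [0.23, 2.46], [-1.11, 4.25], [0.08, 2.63], [-2.82, 2.82]. Speed limits (rad/s): [2.79, 2.79, 3.14, 3.14, 3.14, 3.14].

## Interface

Orientations are given as a 3x3 rotation matrix whose columns are the frame's x, y, z axes.
In Python, from bench import r, solve_ik, cams gives the robot as it stands. Calls block until the motion is done:
- r.move_ptp(position, orientation): joint-space move of the TCP to a pose.
- r.move_l(position, attitude=None, feed=0.15, guard=None): straight line of the TCP; attitude=None keeps the orientation; feed is the mean speed in m/s. With guard (N) it stops when the force on the tool has changed by that much, and returns True; else False.
- r.goto_joints(angles): joint-space move.
- r.set_gripper(opening): finger opening in m; the grip force is fixed at half the most; returns when the fingers have stopped.
- r.dwell(seconds).
- solve_ik(position, orientation): joint angles nearest the present ones, or None.
- r.read_state(): the state.
- cams.snapshot(name): name is "scene" or "top" or "wrist"; returns (picture, depth): 480x640x3 uint8, blue, green, red; 480x640 float32, m along the optical axis (not along the pixel's ray), 0 where there is no reading.
- cams.camera_info(name): a dict with "fx", "fy", "cx", "cy" (pixels), "dist_coeffs" ([k1, k2, p1, p2, k3] as OpenCV has them; the pictures are not rectified), "world_from_camera" (4x4, takes a point from camera to world coordinates). Camera axes: x right, y down, z forward; pixel columns grow to the right and rows downward; lengths in m; the calibration is good to about 2 mm. A picture is of the moment at which its call begins: read the wrist's pose just before it. camera_info takes no time and is no camera call; for the wrist camera it gives the pose at the moment of the call.
A pose or a line that the arm cannot do raises r.PlanningError and nothing moves.
- r.finish_job(): hands the job in; it is judged then, once.
The state is a dict: "time_s": time; "q": joint angles; "joint_velocities": joint speeds; "effort": joint torques, N m; "eef_pos": TCP position; "tool_rot": TCP orientation; "ft_force": force on the tool from outside, world axes, zero at the start; "ft_torque": the same for the moment, N m; "gripper_width": finger opening in m; "grasp_force": force on a finger pad.
Only numpy, scipy, OpenCV 4.12 (cv2) and the standard library are available. Lean on these libraries where they do the work, as an engineer would, in place of code of your own. Each camera call takes 0.05 s, during which the arm holds its last target. There are 200 camera calls.

## Task

Take the aluminium bracket from the black tray and set it down flat on the fixture plate a little clear of both fences, heel side (the narrow side of its foot) towards the long fence and one end towards the short fence. Then gently slide it home into the corner until its foot bears squarely against both fences at once, and finish while the gripper is still holding it pressed there, flat on the plate, so that I can put the clamp on. Leave the other things on the bench where they are.

Things in the scene. Friction and masses are not known exactly. Their poses are not given: they have to be found in the camera images.
- bracket: loose machined aluminium bracket, 0.25 to 0.4 kg, standing on its foot in the tray. Foot 76 mm (x) by 96 mm (y), 10 mm thick; origin at the centre of its underside, z up. An upright web stands on it along y. Heel (narrow) side of the foot, 22 mm from web to edge: +x; wide side, 42 mm, with two screw holes: -x. Two slanting braces, 8 mm thick, 34 mm high, at y = +-34 mm, join wide side and web
- web_top (a point): middle of the top edge of the bracket's web, 50 mm above its underside, 10 mm to the heel side (+x) of the foot's centre; axes as the bracket's. The web is 12 mm thick (x) and 76 mm long (y): the place to grip, in its middle, closing across its thickness; 60 mm is free between the braces
- fixture: locating fixture, fixed to the bench: aluminium tooling plate with a grid of small holes, 220 mm (x) by 200 mm (y), 15 mm thick; origin at the centre of its underside. The long fence stands along its +x edge, the short fence along its +y edge; the rest of the plate is free. Plate and fences are ground and lightly oiled: metal slides easily on them
- corner (a point): point on the plate's upper face (15 mm above the bench) where the planes of the two fence faces meet, x = +80, y = +70 mm in the fixture's frame; axes as the fixture's; the working area lies to -x and -y. When home the bracket's x and y axes point as these and its origin lies at x = -38, y = -48 mm from here
- back_fence: long steel fence bar on the plate, rigid, 20 mm wide (x), 150 mm long (y), standing 14 mm above the plate; origin at the centre of its underside, axes as the fixture's. Its working face is its -x face. It stops 12 mm short of the corner point
- side_fence: short steel fence bar on the plate, rigid, 80 mm long (x), 20 mm wide (y), standing 14 mm above the plate; origin at the centre of its underside, axes as the fixture's. Its working face is its -y face. It stops 12 mm short of the corner point
- tray: shallow black tray, fixed to the bench, 200 by 200 mm, rim 16 mm high, walls and floor 4 mm; origin at the centre of its underside. The tray and the fixture may be either way round, one left and one right of the robot
- screwdriver: screwdriver lying on the bench, 190 mm long, not to be disturbed; origin near its middle
- strap_clamp: dark steel slotted clamp bar lying on the bench, 100 by 32 by 14 mm, not to be disturbed; origin at the centre of its underside
- blue_bin: blue plastic stacking bin on the bench, 150 by 100 by 75 mm, not to be disturbed; origin at the centre of its underside
Mind the look-alikes: they are no part of the job. What is meant by the bracket is not yellow, and is the larger of those in its own colour.

How it is judged:
On the way:
1. the bracket stands flat on the fixture plate, at least 2 mm clear of both fences and touching neither (z of bracket in the frame of corner below 0.0025 m and angle between bracket's own z axis and vertical below 0.035 rad and contact force between bracket and fixture above 0.5 N and contact force between bracket and back_fence below 0.05 N and contact force between bracket and side_fence below 0.05 N and x of bracket in the frame of corner between -0.16 and -0.04 m and y of bracket in the frame of corner between -0.15 and -0.05 m), for 0.1 s.
At the end, for the whole second after the job is handed in: the gripper still bears on the bracket and presses it on both fences (each over 2 N); it is at rest, flat on the plate (2.5 mm, 2 degrees), square to the fences (1.7 degrees), within 2.5 mm of home in x and y, heel side at the long fence (z of bracket in the frame of corner below 0.0025 m and angle between bracket's own z axis and vertical below 0.035 rad and contact force between bracket and back_fence above 2 N and contact force between bracket and side_fence above 2 N and x of bracket in the frame of corner between -0.0405 and -0.0355 m and y of bracket in the frame of corner between -0.0505 and -0.0455 m and x of web_top in the frame of corner above -0.033 m and angle between the x axis of bracket and the x axis of fixture, either way round below 0.03 rad and contact force between bracket and the fingers above 2 N and linear speed of bracket below 0.01 m/s); the arm keeps its last pose, push and grip.
It fails at once if the screwdriver is moved more than 15 mm (distance of screwdriver from where it was at the start of the episode above 0.015 m).
It fails at once if the strap clamp is moved more than 15 mm (distance of strap_clamp from where it was at the start of the episode above 0.015 m).
It fails at once if the blue bin is moved more than 15 mm (distance of blue_bin from where it was at the start of the episode above 0.015 m).
It fails at once if the bracket is rammed into a fence (over 60 N) (contact force between bracket and back_fence above 60 N or contact force between bracket and side_fence above 60 N).
It also fails if it takes over 58 s, if anything falls off the work surface, if the arm or the gripper's body presses on something with over 40 N, if the wrist force passes 120 N, or if a joint passes its speed limit or range.

## Working session

There is one attempt and no reset: what is moved stays moved. The work goes in short steps, each a Python script; the robot and the scene stay as the last script left them, time stands still between calls to the robot, and variables do not carry over. Pictures are saved under pics/ and viewed, at most 10 in all, crops included, and the job is handed in when it is done.

```bash
mkdir -p pics; ls
cat > h.py <<'E'
import numpy as np,cv2
from bench import r,solve_ik,cams
def snap(n,f):
    i=cams.camera_info(n); p,d=cams.snapshot(n); np.savez('pics/'+f,p=p,d=d,T=i['world_from_camera'],K=[i['fx'],i['fy'],i['cx'],i['cy']],D=i['dist_coeffs']); cv2.imwrite('pics/'+f+'.png',p); return p,d
def load(f):
    return np.load('pics/'+f+'.npz')
def ray(z,uv):
    fx,fy,cx,cy=z['K'];K=np.array([[fx,0,cx],[0,fy,cy],[0,0,1]])
    n=cv2.undistortPoints(np.array(uv,float).reshape(-1,1,2),K,np.array(z['D'],float)).reshape(-1,2)
    return np.c_[n,np.ones(len(n))]
def onplane(z,uv,h):
    d=ray(z,uv)@z['T'][:3,:3].T;o=z['T'][:3,3]
    return o+d*((h-o[2])/d[:,2])[:,None]
def cloud(z):
    v,u=np.mgrid[:480,:640];d=ray(z,np.c_[u.ravel(),v.ravel()])*z['d'].reshape(-1,1)
    P=d@z['T'][:3,:3].T+z['T'][:3,3]; P[z['d'].ravel()<=0]=np.nan
    return P.reshape(480,640,3)
E
python3 - <<'E'
from h import *
for n in('scene','top'):
    snap(n,n);z=load(n);print(n,z['K'],z['D'],z['T'].round(3).tolist())
print(r.read_state()['ft_force'],r.finger_overhang)
E
```

```text
pics
scene [508.74012421 508.74012421 318.6221665  240.49158719] [0.02646937 0.         0.         0.         0.        ] [[0.358, 0.61, -0.707, 1.607], [0.934, -0.234, 0.271, -0.466], [-0.001, -0.757, -0.653, 0.995], [0.0, 0.0, 0.0, 1.0]]
top [458.08128899 458.08128899 319.83216566 245.21664685] [-0.08322781  0.          0.          0.          0.        ] [[-0.002, -0.986, 0.167, 0.425], [-1.0, 0.001, -0.002, -0.093], [0.002, -0.167, -0.986, 1.279], [0.0, 0.0, 0.0, 1.0]]
[ 0.09650699  0.13290832 -0.87275884] 0.1734
```

View pics/top.png

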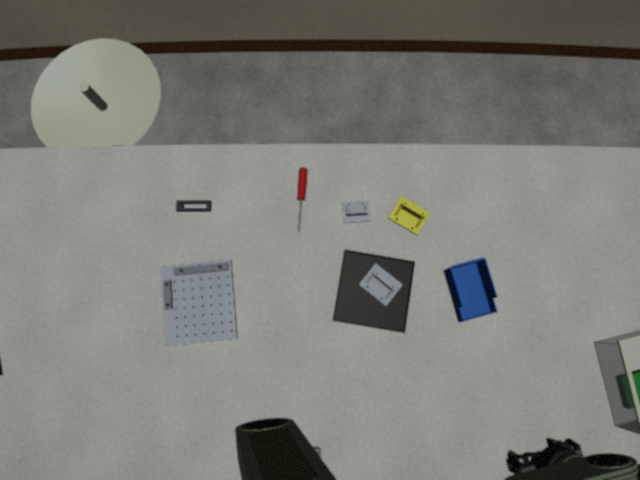

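View pics/scene.png

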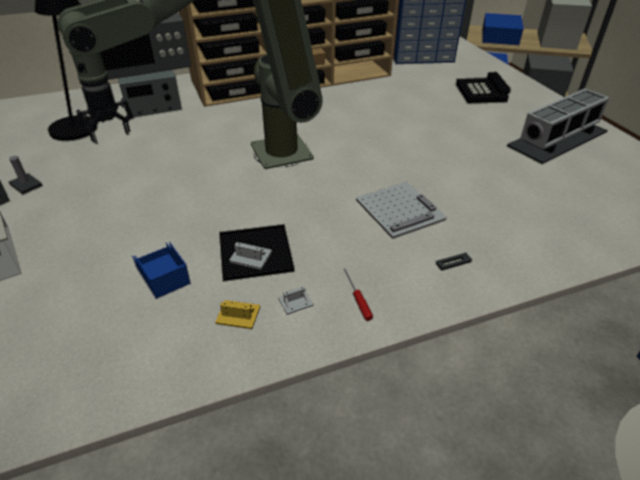

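The top view shows three candidates. The silver bracket in the tray is at (381,285), a small silver one is at (356,212) and a yellow one is at (409,215). The one meant is at (381,285): it isn't yellow, it's the larger silver one, and it's in the tray. The fixture is at (200,303), with its long fence at the top (+x) and its short fence at left (+y). I'll look from the wrist to confirm.

```bash
cat > /tmp/a.py <<'E'
from h import *
z=load('top')
b=onplane(z,[(381,285)],.02)[0];f=onplane(z,[(200,303)],.015)[0]
c=onplane(z,[(173,272)],.015)[0]
print('b',b,'fix',f,'corner',c)
s=r.read_state();R=s['tool_rot'];T=cams.camera_info('wrist')['world_from_camera']
print('cam in tool',(R.T@(T[:3,3]-s['eef_pos'])).round(3),(R.T@T[:3,:3]).round(3).tolist())
off=R.T@(T[:3,3]-s['eef_pos']); zc=R.T@T[:3,2]
Rd=np.array([[1,0,0],[0,-1,0],[0,0,-1.]])
# fixed orientation; aim the optical axis at the target
def view(t,h,name,dx=0,dy=0):
    o=Rd@off; zz=Rd@zc
    k=(h+o[2]-t[2])/-zz[2]
    p=t-zz*k-o; p[2]=h; p[:2]+=[dx,dy]
    r.move_ptp(p,Rd); r.dwell(.2); snap('wrist',name); print(name,p,r.read_state()['time_s'])
view(b,.38,'b1',0,.03);view(b,.38,'b2',0,-.03)
view(c-[.03,.03,0],.38,'f1',0,-.03);view(c-[.03,.03,0],.38,'f2',0,.03)
cv2.imwrite('pics/bf.png',cv2.resize(np.vstack([load('b1')['p'],load('f1')['p']]),(448,600)) if 0 else np.hstack([cv2.resize(load(n)['p'],(400,300)) for n in('b1','f1')]))
E
python3 /tmp/a.py
```

```text
b [ 0.52729492 -0.26368398  0.02      ] fix [0.47836583 0.23546267 0.015     ] corner [0.56423702 0.31513929 0.015     ]
cam in tool [0.084 0.    0.032] [[0.001, -0.944, -0.329], [1.0, 0.001, -0.001], [0.001, -0.329, 0.944]]
b1 [ 0.55769498 -0.23395548  0.38      ] 2.25
b2 [ 0.55769498 -0.29395548  0.38      ] 2.85
f1 [0.56637968 0.25486327 0.38      ] 5.0833
f2 [0.56637968 0.31486327 0.38      ] 5.6833
```

View pics/b1.png

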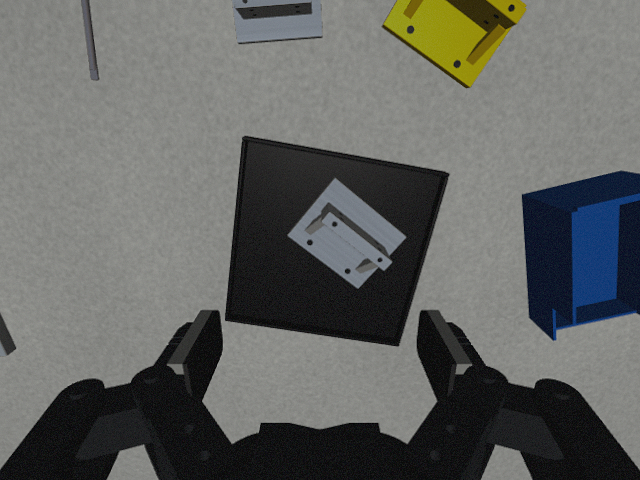

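View pics/f1.png

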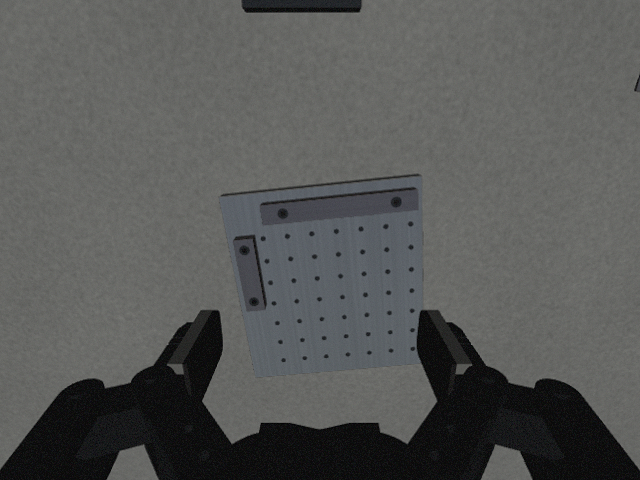

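b1 shows the bracket with its foot corners at about (335,180), (406,238), (360,288) and (289,236). The wide side, with screw holes at (310,242) and (347,271), is lower-left, so the heel is upper-right. f1 shows the fixture with its long fence from (261,205) to (416,189) and its short fence from (236,238) to (265,308). Next I'll confirm with enlarged crops and check the depth.

```bash
cat > /tmp/b.py <<'E'
from h import *
a=cv2.resize(load('b1')['p'][165:305,270:420],None,fx=2.6,fy=4*.65,interpolation=cv2.INTER_CUBIC)
b=cv2.resize(load('f1')['p'][165:325,215:425],None,fx=1.9,fy=1.9,interpolation=cv2.INTER_CUBIC)
H=max(a.shape[0],b.shape[0]);pad=lambda q:cv2.copyMakeBorder(q,0,H-q.shape[0],0,4,0)
cv2.imwrite('pics/crop.png',cv2.convertScaleAbs(np.hstack([pad(a),pad(b)]),alpha=1.4))
z=load('b1');C=cloud(z);B=cv2.GaussianBlur(z['p'],(3,3),0);hsv=cv2.cvtColor(B,cv2.COLOR_BGR2HSV)
for (u,v) in [(260,160),(345,192),(300,236),(358,240),(335,225),(270,300)]: print('b1',(u,v),C[v,u].round(4),hsv[v,u])
z=load('f1');C=cloud(z);hsv=cv2.cvtColor(z['p'],cv2.COLOR_BGR2HSV)
for (u,v) in [(320,207),(370,202),(251,280),(275,250),(350,260),(460,260)]: print('f1',(u,v),C[v,u].round(4),hsv[v-1:v+2,u-1:u+2].reshape(-1,3).mean(0).round())
E
python3 /tmp/b.py
```

```text
b1 (260, 160) [ 0.6047 -0.1769  0.0025] [45 13 38]
b1 (345, 192) [ 0.575  -0.2601  0.0129] [105  30 135]
b1 (300, 236) [ 0.5297 -0.2152  0.013 ] [105  29 139]
b1 (358, 240) [ 0.5391 -0.2699  0.0527] [107  29 140]
b1 (335, 225) [ 0.5533 -0.2489  0.0529] [90 17 46]
b1 (270, 300) [ 0.4509 -0.1795  0.0036] [150  23  22]
f1 (320, 207) [0.5731 0.2532 0.0277] [117.  29.  81.]
f1 (370, 202) [0.5776 0.2058 0.0263] [118.  27.  83.]
f1 (251, 280) [0.4969 0.3236 0.0279] [115.  24.  81.]
f1 (275, 250) [0.5241 0.2997 0.0133] [106.  29. 102.]
f1 (350, 260) [0.5127 0.2218 0.0129] [106.  28. 105.]
f1 (460, 260) [ 0.5066  0.1001 -0.0016] [ 34.   8. 109.]
```

View pics/crop.png

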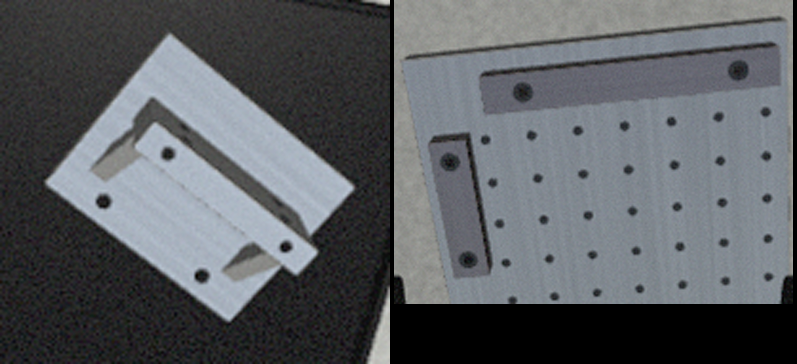

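The crop confirms it: large silver bracket, two screw holes on the wide side at lower left, heel at upper right. In the right half, the working faces are the inner edges of the two bars.

```bash
cat > /tmp/c.py <<'E'
from h import *
def rect(P):
    (c,(w,h),a)=cv2.minAreaRect((P[:,:2]*1000).astype(np.float32)); 
    if w>h: a+=90;w,h=h,w        # a: direction of the short side
    return np.array(c)/1000,(w,h),(a+90)%180-90
def biggest(m):
    m=cv2.morphologyEx(m.astype(np.uint8),cv2.MORPH_OPEN,np.ones((3,3)))
    c,_=cv2.findContours(m,cv2.RETR_EXTERNAL,cv2.CHAIN_APPROX_NONE); return sorted(c,key=cv2.contourArea,reverse=True)
def tri(A,B):  # two-view corner triangulation: (z,uv)
    M=np.zeros((3,3));b=np.zeros(3)
    for z,uv in(A,B):
        d=(ray(z,[uv])@z['T'][:3,:3].T)[0];d/=np.linalg.norm(d);Q=np.eye(3)-np.outer(d,d);M+=Q;b+=Q@z['T'][:3,3]
    return np.linalg.solve(M,b)
box=[]
for n in('b1','b2'):
    z=load(n);C=cloud(z);hsv=cv2.cvtColor(z['p'],cv2.COLOR_BGR2HSV)
    inb=(np.abs(C[...,0]-.527)<.09)&(np.abs(C[...,1]+.26)<.09)
    br=inb&(hsv[...,2]>85)&(hsv[...,0]>95)
    w=br&(C[...,2]>.045); cw=biggest(w)[0].reshape(-1,2)
    print(n,'web z',np.median(C[...,2][w]),'rect',rect(onplane(z,cw,.0535)))
    bx=cv2.boxPoints(cv2.minAreaRect(cw)); box.append((z,bx[np.argsort(bx[:,0])]))
    f=inb&(hsv[...,2]>85)&(C[...,2]>.007)&(C[...,2]<.02);cf=biggest(f)[0].reshape(-1,2)
    print('  foot z',np.median(C[...,2][f]),rect(onplane(z,cf,.0137)))
m=[(z,b.mean(0)) for z,b in box];print('web tri',tri(*m))
cc=[]
for n in('f1','f2'):
    z=load(n);C=cloud(z);hsv=cv2.cvtColor(cv2.GaussianBlur(z['p'],(3,3),0),cv2.COLOR_BGR2HSV)
    inb=(C[...,0]>.45)&(C[...,0]<.62)&(C[...,1]>.12)&(C[...,1]<.38)
    f=inb&(C[...,2]>.021)&(hsv[...,2]>50)&(hsv[...,2]<93)
    f=cv2.morphologyEx(f.astype(np.uint8),cv2.MORPH_CLOSE,np.ones((7,7)))
    c=[]
    for k in biggest(f)[:2]:
        k=k.reshape(-1,2);P=onplane(z,k,.0285);print(n,'fence',rect(P)); 
        c.append((z,cv2.minAreaRect(k)[0]))
    cc.append(c)
    pl=inb&(C[...,2]<.02)&(C[...,2]>.006);print('  plate z',np.median(C[...,2][pl]))
for i in(0,1):print('fence tri',tri(cc[0][i],cc[1][i]))
E
python3 /tmp/c.py
```

```text
b1 web z 0.052557410836014284 rect (array([ 0.53800006, -0.26912296]), (11.374944686889648, 74.75257110595703), -39.14086151123047)
  foot z 0.012634881950293164 (array([ 0.53032941, -0.26292975]), (75.19778442382812, 95.50975036621094), -39.15496063232422)
b2 web z 0.05265838742702683 rect (array([ 0.53799255, -0.26946301]), (11.372795104980469, 75.44710540771484), -39.151695251464844)
  foot z 0.012688481668977292 (array([ 0.53032996, -0.26324762]), (75.46440124511719, 95.44660949707031), -39.16259002685547)
web tri [ 0.53795778 -0.26875897  0.05189669]
f1 fence (array([0.57331152, 0.23528976]), (20.307872772216797, 149.09957885742188), 5.666766166687012)
f1 fence (array([0.501854 , 0.3246636]), (20.244831085205078, 79.48507690429688), -83.99365901947021)
  plate z 0.013590640414078953
f2 fence (array([0.57337177, 0.23576801]), (19.734378814697266, 148.7490234375), 5.948552131652832)
f2 fence (array([0.50217453, 0.32502927]), (20.13429832458496, 79.94227600097656), -84.0865364074707)
  plate z 0.013533459712147144
fence tri [0.5732698  0.23460245 0.02740955]
fence tri [0.50279038 0.32549317 0.02692505]
```

Both views agree. The bracket's yaw is -39.15° and its web top is at (0.538, -0.269). The fixture's yaw is about 5.9°, and heights read a consistent 1.4 mm or so low. Next is the grasp.

```bash
cat >> h.py <<'E'
def rot(yaw,s):  # tool down, tool y along s*(direction yaw)
    y=s*np.array([np.cos(yaw),np.sin(yaw),0]);z=np.array([0,0,-1.]);return np.c_[np.cross(y,z),y,z]
YF=np.radians(5.92);ux=np.array([np.cos(YF),np.sin(YF),0]);uy=np.array([-ux[1],ux[0],0])
F1=np.array([.57334,.2355,0]);F2=np.array([.5020,.32485,0])
CORNER=ux*(ux@F1-.01)+uy*(uy@F2-.01)
def st(tag=''):
    s=r.read_state();p=s['eef_pos'];d=p-CORNER;f=s['ft_force']
    print(tag,'t%.2f'%s['time_s'],'fix xy mm',(np.array([ux@d,uy@d])*1000).round(2),'z %.4f'%p[2],'F fix',np.round([ux@f,uy@f,f[2]],2),'w %.4f g %.1f'%(s['gripper_width'],s['grasp_force']),flush=True);return s
E
python3 - <<'E'
from h import *
print('corner',CORNER,'check fence y (-87), x(-52)',uy@(F1-CORNER)*1e3,ux@(F2-CORNER)*1e3)
Yb=np.radians(-39.15);g=np.array([.53795,-.2692,0])
for s in(1,-1):
    print(s,solve_ik(g+[0,0,.194],rot(Yb,s)),solve_ik(CORNER-.038*ux-.058*uy+[0,0,.21],rot(YF,s)))
q0=r.read_state()['q']
best=min((1,-1),key=lambda s:abs(np.array(solve_ik(g+[0,0,.25],rot(Yb,s)))[5]));print(best)
R=rot(Yb,best)
r.move_ptp(g+[0,0,.30],R);r.move_l(g+[0,0,.215],feed=.12);st('pre')
print('hit',r.move_l(g+[0,0,.1945],feed=.04,guard=6));st('down')
r.set_gripper(0.0);st('grip')
r.move_l(g+[0,0,.215],feed=.05);r.dwell(.2);st('lift')
snap('wrist','g1')
E
```

```text
corner [0.55449944 0.32024019 0.        ] check fence y (-87), x(-52) -86.23147486746738 -51.74399845193058
1 [-6.07774346e-01  5.06933908e-01  1.62057410e+00 -4.44089210e-16
  1.01408464e+00  7.55220561e-02] [ 3.11132093e-01  4.51221021e-01  1.66481928e+00 -4.44089210e-16
  1.02555235e+00  2.07808601e-01]
-1 None NoneTraceback (most recent call last):
  File "<stdin>", line 7, in <module>
  File "<stdin>", line 7, in <lambda>
IndexError: too many indices for array: array is 0-dimensional, but 1 were indexed
```

Run:
```python
from h import *
Yb=np.radians(-39.15);g=np.array([.53795,-.2692,0])
R=rot(Yb,1)
r.move_ptp(g+[0,0,.30],R);r.move_l(g+[0,0,.215],feed=.12);st('pre')
print('hit',r.move_l(g+[0,0,.1945],feed=.04,guard=6));st('down')
r.set_gripper(0.0);st('grip')
r.move_l(g+[0,0,.215],feed=.05);r.dwell(.2);st('lift')
snap('wrist','g1')
```

```text
pre t8.66 fix xy mm [ -76.8  -584.85] z 0.2157 F fix [ 0.82 -0.2   0.93] w 0.0853 g 0.0
hit False
down t9.32 fix xy mm [ -77.3  -584.57] z 0.1943 F fix [ 0.68 -0.32  0.21] w 0.0856 g 0.0
grip t9.98 fix xy mm [ -77.09 -584.75] z 0.1947 F fix [ 1.4  -0.17 -0.05] w 0.0115 g 59.4
lift t10.74 fix xy mm [ -77.45 -584.43] z 0.2146 F fix [ 0.45  0.33 -3.15] w 0.0114 g 58.8
```

View pics/g1.png

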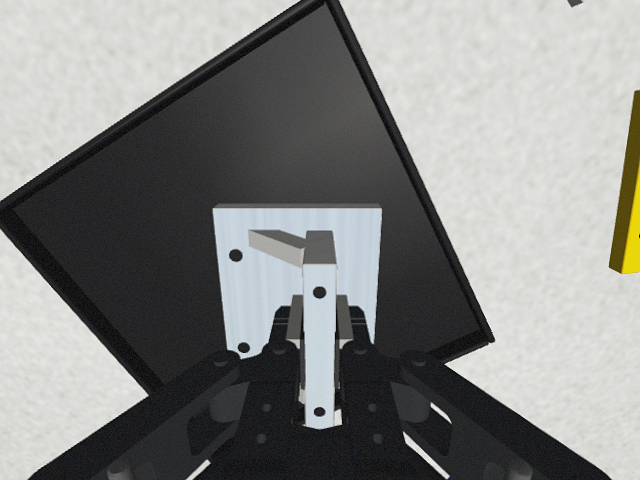

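The bracket is held squarely: the web is between the pads at columns 303–335 and the foot edge is level at row 207. Next I'll carry it over and set it down 10 mm clear of both fences.

Run:
```python
from h import *
R=rot(YF,1);p=r.read_state()['eef_pos']
r.move_l([p[0],p[1],.30],feed=.15)
d=CORNER-.038*ux-.058*uy
r.move_ptp(d+[0,0,.30],R);r.move_l(d+[0,0,.215],feed=.1);r.dwell(.2);st('above')
print('hit',r.move_l(d+[0,0,.2035],feed=.015,guard=6));st('down');r.dwell(.3);st('rest')
snap('wrist','p1')
```

```text
above t14.62 fix xy mm [-37.58 -57.88] z 0.2159 F fix [-0.41  0.22 -2.78] w 0.0112 g 58.8
hit True
down t15.22 fix xy mm [-37.97 -57.99] z 0.2057 F fix [ 0.77 -0.69  3.94] w 0.0112 g 60.0
rest t15.53 fix xy mm [-38. -58.] z 0.2057 F fix [0.99 0.6  6.36] w 0.0112 g 60.2
```

View pics/p1.png

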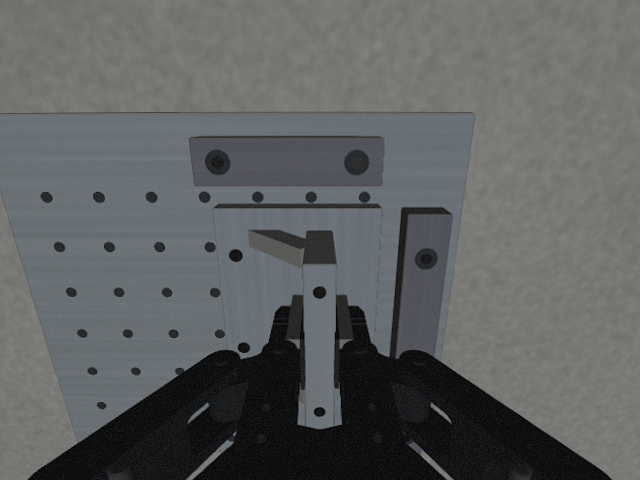

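The bracket is flat on the plate and parallel to both fences, with roughly 10 mm gaps: foot edge at row 205 against fence at row 185, and column 382 against 400. Next I'll slide it home under guard.

```bash
cat >> h.py <<'E'
Z=.2057
def slide(x,y,feed,guard,z=Z):
    h=r.move_l(CORNER+ux*x/1e3+uy*y/1e3+[0,0,z],feed=feed,guard=guard);return h
E
python3 - <<'E'
from h import *
print(slide(-24.5,-58,.008,5));s=st('x contact');d=s['eef_pos']-CORNER;x0=ux@d*1e3
print(slide(x0,-44.5,.008,5));s=st('y contact');r.dwell(.2);st('settled')
E
```

```text
True
x contact t16.11 fix xy mm [-37.5  -57.94] z 0.2057 F fix [-0.05 -0.33  3.8 ] w 0.0111 g 59.8
True
y contact t17.35 fix xy mm [-37.36 -47.36] z 0.2058 F fix [-0.87 -0.01  2.79] w 0.0110 g 59.7
settled t17.55 fix xy mm [-37.34 -47.44] z 0.2058 F fix [0.32 1.29 1.97] w 0.0112 g 59.5
```

The guard tripped early on the friction and vertical-force drift, so I'll step and watch the directional forces instead.

```bash
cat >> h.py <<'E'
def favg(n=6):
    L=[]
    for _ in range(n):
        L.append(r.read_state()['ft_force']);r.dwell(.02)
    f=np.mean(L,0);return np.array([ux@f,uy@f,f[2]])
E
python3 - <<'E'
from h import *
x,y=-37.4,-47.6
print('0',favg().round(2))
while x<-25.5:
    x+=1 if x<-31 else .4
    slide(x,y,.012,15); f=favg(4); print('%.1f'%x,f.round(2),flush=True)
    if f[0]<-5: break
st()
E
```

```text
0 [-0.23  1.33  1.05]
-36.4 [-2.36  0.71  4.05]
-35.4 [-1.72 -0.18  4.12]
-34.4 [-1.71  0.03  4.02]
-33.4 [-1.62 -0.67  4.32]
-32.4 [-1.98 -0.25  4.04]
-31.4 [-1.76 -0.48  4.23]
-30.4 [-1.84  0.09  4.35]
-30.0 [-2.67 -0.38  4.91]
-29.6 [-2.23 -0.04  5.08]
-29.2 [-2.28 -0.09  4.79]
-28.8 [-2.59  0.05  4.83]
-28.4 [-2.07 -0.09  5.21]
-28.0 [-2.12  0.44  5.39]
-27.6 [-2.24  0.36  5.24]
-27.2 [-2.47 -0.09  5.1 ]
-26.8 [-2.99 -0.03  6.37]
-26.4 [-3.82 -0.52  7.19]
-26.0 [-5.3  -0.12  8.15]
 t23.35 fix xy mm [-26.69 -47.54] z 0.2058 F fix [-5.9  -0.18  8.09] w 0.0111 g 60.6
```

Run:
```python
from h import *
x,y=-26.2,-47.6
while y<-43.5:
    y+=.4
    slide(x,y,.012,20); f=favg(4); print('%.1f'%y,f.round(2),flush=True)
    if f[1]<-9: break
while x<-22:
    x+=.4
    slide(x,y,.012,20); f=favg(4); print('x %.1f'%x,f.round(2),flush=True)
    if f[0]<-12: break
st();snap('wrist','e1')
```

```text
-47.2 [-4.36 -1.31  7.48]
-46.8 [-4.23 -2.81  7.89]
-46.4 [-4.32 -3.16  8.19]
-46.0 [-4.66 -4.26  9.1 ]
-45.6 [-5.06 -5.56  8.79]
-45.2 [-5.25 -6.36  8.94]
-44.8 [-5.38 -7.83  9.73]
-44.4 [-5.31 -8.97 10.14]
-44.0 [-5.37 -9.82 10.55]
x -25.8 [-6.22 -9.56 11.31]
x -25.4 [-7.78 -9.94 12.03]
x -25.0 [ -8.87 -10.11  13.02]
x -24.6 [-10.    -9.89  14.85]
x -24.2 [-10.96  -9.95  15.25]
x -23.8 [-11.76  -9.81  16.26]
x -23.4 [-12.51  -9.92  17.59]
 t28.42 fix xy mm [-25.47 -46.12] z 0.2060 F fix [-13.81 -10.58  18.17] w 0.0112 g 61.8
```

View pics/e1.png

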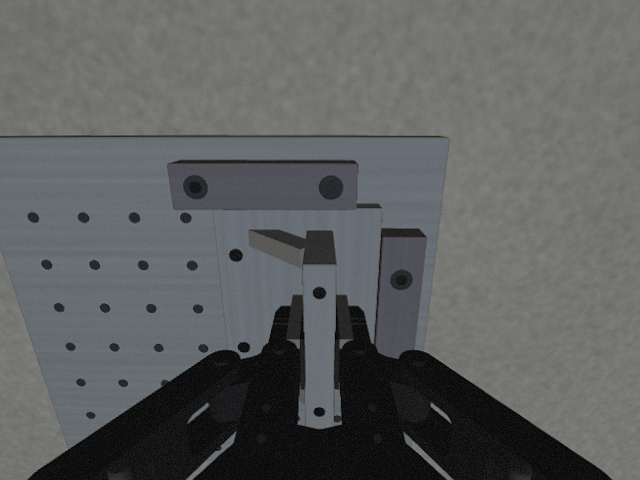

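e1 shows the foot's end under the edge of the short fence (row 209) and its heel edge on the long fence face (column 382). Forces are about 13 N and 10 N. I'll check the tilt and hold for a second before handing in.

Run:
```python
from h import *
r.dwell(1.0);s=st();R=s['tool_rot'];R0=rot(YF,1)
print('tool rot err deg',np.degrees(cv2.Rodrigues(R@R0.T)[0].ravel()).round(2),'torque',np.round(s['ft_torque'],2),favg().round(2))
# measured yaw / tilt of the bracket from the wrist view: foot front edge vs fence edge, depth of foot
snap('wrist','e2');z=load('e2');C=cloud(z)
def fit(sl):
    P=C[sl].reshape(-1,3);P=P[~np.isnan(P[:,0])];A=np.c_[P[:,:2]-P[:,:2].mean(0),np.ones(len(P))];c=np.linalg.lstsq(A,P[:,2],rcond=None)[0];return c.round(4)
print('foot plane slope,z',fit(np.s_[213:228,225:300]),fit(np.s_[215:300,343:374]),'plate',fit(np.s_[225:330,100:200]))
```

```text
t29.47 fix xy mm [-25.45 -46.14] z 0.2060 F fix [-12.74  -9.73  17.93] w 0.0111 g 61.8
tool rot err deg [-0.54  0.58  0.03] torque [-1.35  1.56 -0.09] [-12.87  -9.98  17.28]
foot plane slope,z [-0.008   0.0294  0.0239] [-0.0612 -0.0249  0.0237] plate [-0.0004 -0.0004  0.0136]
```

Run:
```python
from h import *
for n in('p1','e2'):
    if n=='e2':
        L=[]
        for i in range(8): snap('wrist','e3');L.append(cloud(load('e3')))
        C=np.nanmean(L,0)
    else: C=cloud(load(n))
    print(n)
    for u,v in[(224,220),(260,220),(290,220),(350,220),(372,220),(228,290),(350,290),(366,290),(235,330),(360,330)]:
        q=C[v-4:v+5,u-4:u+5].reshape(-1,3);q=np.nanmedian(q,0);d=q-CORNER;print((u,v),'fix mm',(np.array([ux@d,uy@d,q[2]])*1e3).round(1))
```

```text
p1
(224, 220) fix mm [-81.9 -15.4  23.5]
(260, 220) fix mm [-65.7 -15.4  23.6]
(290, 220) fix mm [-52.2 -15.4  23.5]
(350, 220) fix mm [-25.2 -15.3  23.6]
(372, 220) fix mm [-15.4 -15.2  23.6]
(228, 290) fix mm [-83.1 -50.5  23.6]
(350, 290) fix mm [-24.1 -50.4  23.5]
(366, 290) fix mm [-16.4 -50.4  23.4]
(235, 330) fix mm [-81.7 -73.2  23.5]
(360, 330) fix mm [-23.  -50.8  56.6]
e2
(224, 220) fix mm [-71.4  -5.   24.1]
(260, 220) fix mm [-55.1  -5.   23.9]
(290, 220) fix mm [-41.7  -4.9  23.8]
(350, 220) fix mm [-14.7  -5.   23.6]
(372, 220) fix mm [-4.9 -4.9 23.5]
(228, 290) fix mm [-72.6 -40.2  24.2]
(350, 290) fix mm [-13.7 -39.9  23.7]
(366, 290) fix mm [ -5.9 -39.9  23.6]
(235, 330) fix mm [-71.1 -62.8  24.2]
(360, 330) fix mm [-12.1 -40.3  56.6]
```

The tilt is only about 0.009 rad, the seat is steady and both forces are well in range, so I'm handing it in.

```bash
python3 -c "
from h import *
st();print(r.finish_job())"
```

```text
t30.02 fix xy mm [-25.49 -46.13] z 0.2060 F fix [-11.8  -11.02  17.09] w 0.0109 g 61.8
the job is handed in; nothing more can be done
None
```

The bracket is in the corner and I've handed the job in at about 30 s: the gripper is still pressing it on both fences at about 12 N (long) and 11 N (short), and it lies flat to about 0.5° and looks square to the fences; no verdict came back.

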